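Set the tile stop by its handwheel, load the tile, trip the switch

TASK

Crank the handwheel of the tile-trimming bench until the pointer on its sliding stop is level with the brass tab on the scale, leaving the tab where it is. Then lay the long narrow terracotta tile flat, face up as it lies now, lengthwise along the middle of the bed, gently pushed end-on against the stop without shifting it, and let go. Last, push the roller arm of the trip switch over until it clicks and let it spring back; do not disturb the square tile, the bowl or the mug.

Things in the scene. Friction and masses are not known exactly. Their poses are not given: they have to be found in the camera images.
- stop_bench: The grey tile-trimming bench, fixed to the table (its place and yaw vary). Origin: on the table under the handwheel's centre. Its x points away from the robot, y to the left along the bed, z up. The console under the handwheel is 130 mm wide along y; a gear arm 55 mm high leads from it to the screw (x -115 mm, y 35 to 75 mm).
- bed_middle (a point): Middle of the bed's top, a flat grey deck 30 mm above the table, 105 mm wide (bench x -80 to +25 mm) and 250 mm long (bench y 90 to 340 mm). The point is at bench x = -25, y = 215 mm; the tile goes along the line through it parallel to bench y. On the far side follows an equally high aluminium scale strip with black ticks, bench x 25 to 65 mm.
- screw_end (a point): Top of the lead screw's end block (30 x 20 mm, 55 mm high) at bench x = -95, y = 330 mm. The 12 mm thick lead screw runs from it along the bed's near side to the console, its axis 35 mm above the table.
- guard_edge (a point): Middle of the upper edge of the clear plastic chip guard, 306 mm above the table. The guard is a sheet 140 mm wide (along bench y) that rises from the console's far side and leans over the handwheel, parallel to the wheel's axis and 112 mm beyond it, so a tool held upright cannot follow the knob round; one leaning like the wheel's axis can.
- wheel_centre (a point): Centre of the handwheel's face, 145 mm above the table, at x = 0, y = 0 of the bench. Axes as the bench. The dark steel handwheel is 136 mm across. Its axis leans 0.44 rad (25 degrees) from vertical towards the robot: its direction in the bench frame is (-0.426, 0, 0.905).
- knob_grip (a point): The black round crank knob on the handwheel: 24 mm thick, 56 mm long, spins freely on its own pin, parallel to the wheel's axis. This point is on the knob's axis, 33 mm above the wheel's face and 50 mm from the wheel's axis; z points up along the knob. Being round, it slips out of a light pinch as it goes round: grip it firmly (40 N or so) or hook it.
- handwheel (a joint): Angle of the handwheel, rad; grows when turned clockwise as seen from its knob side. One full clockwise turn moves the stop 30 mm along the bench's +y (left, away from the console). It starts between 0 and 4.5 rad. Its friction needs about 3 N at the knob; it stays where it is left, and the stop holds against pushes up to about 25 N.
- stop_slide (a joint): Position of the sliding stop in m, growing towards the bench's +y; 0 puts the stop's face 100 mm from the bench's origin along y. Driven only by the handwheel.
- stop_face (a point): Middle of the face of the sliding steel stop (a cross plate 80 mm wide, 12 mm thick, standing up to 36 mm above the bed) that looks to the bench's +y; the tile's end goes against it. Axes as the bench; the point is 12 mm above the bed at x = -25 mm of the bench.
- pointer (a point): The pointer: dark bar 8 mm wide sticking out of the stop over the scale strip on the far side. The point is on its centre line at the top, 6 mm behind the stop's face. Axes as the bench: it must have the same bench y as tab_mark.
- tab_mark (a point): The brass setting tab standing on the scale strip, a block 25 x 8 x 18 mm, its centre line on top. Axes as the bench. It lies always further along +y than the pointer at the start (21 to 61 mm), and can be knocked along the scale.
- tile_centre (a point): Centre of the loose long terracotta tile, 50 x 140 x 24 mm (x, y, z of its own axes; y along its length), about 0.33 kg, lying flat on the table beyond the bed with its length within 0.4 rad of the bench's y. This point is 12 mm above its underside.
- trip_switch: The trip switch, a grey block 40 x 44 mm, 70 mm high, on a fixed 70 mm square foot, past the left end of the bed. Origin under its centre. The roller arm stands on its near (-x) side.
- switch_pivot (a point): Pivot of the roller arm, 55 mm above the table, 33 mm to -x of the switch's centre; axes as the switch. The arm turns about its x.
- roller (a point): Centre of the black roller (24 mm across, 14 mm wide along the switch's x) on top of the steel roller arm, 60 mm from the pivot; upright it is 115 mm above the table.
- roller_arm (a joint): Angle of the roller arm, rad; 0 upright (sprung back), growing as the roller is pushed towards the switch's +y (away from the bed). It clicks at 0.5 rad (roller 29 mm over), and meets its end stop at 0.9 rad; the spring needs 1 to 4 N at the roller and returns it by itself.
- square_tile: Bystander: square terracotta tile 100 x 100 x 24 mm, origin under its centre. Not to be used.
- bowl: Bystander: white bowl, 120 mm across, 60 mm high, origin under its centre.
- mug: Bystander: blue mug, 80 mm across, 90 mm high, origin under its centre.
Not all that is in view belongs to the job. Leave any pink or purple look-alike of the trip_switch alone.

How it is judged:
On the way, in this order (a step that is already met when the one before it is completed fails the run):
1. the pointer of the stop is cranked level with the brass tab (within 3 mm) (y of pointer in the frame of tab_mark between -0.003 and 0.003 m), for 0.4 s.
2. the long tile lies flat on the bed, lengthwise, its end against the stop, let go (all of step 1 and x of tile_centre in the frame of stop_bench between -0.04 and -0.01 m and z of tile_centre in the frame of stop_bench between 0.038 and 0.045 m and y of tile_centre in the frame of stop_face between 0.066 and 0.075 m and angle between the y axis of tile_centre and the y axis of stop_bench, either way round below 0.1 rad and angle between tile_centre's own z axis and vertical below 0.06 rad and linear speed of long_tile below 0.01 m/s and contact force between the fingers and long_tile below 0.5 N), for 0.3 s.
3. the roller arm is pushed over until it clicks (0.5 rad) (value of joint roller_arm above 0.5 rad).
4. the roller arm has sprung back (value of joint roller_arm below 0.1 rad), for 0.2 s.
At the end, for the whole second after the job is handed in: The pointer is within 3 mm of the tab's centre line; the long tile lies at rest, face up on the bed, within 15 mm of its middle line, within 0.1 rad of lengthwise, its end against the stop (gap under about 5 mm), released; the roller arm has sprung back (under 0.1 rad) (all of step 2 and value of joint roller_arm below 0.1 rad); the robot touches nothing.
It fails at once if the square tile is pushed more than 25 mm from its place (distance of square_tile from where it was at the start of the episode above 0.025 m).
It fails at once if the bowl is pushed more than 25 mm from its place (distance of bowl from where it was at the start of the episode above 0.025 m).
It fails at once if the mug is pushed more than 25 mm from its place (distance of mug from where it was at the start of the episode above 0.025 m).
It fails at once if the brass tab is knocked more than 4 mm along the scale (distance of tab_mark from where it was at the start of the episode above 0.004 m).
It fails at once if the tile is dropped or rammed onto the bench (over 60 N) (contact force between long_tile and stop_bench above 60 N).
It also fails if it takes over 72 s, if anything falls off the work surface, if the arm or the gripper's body presses on something with over 40 N, if the wrist force passes 120 N, or if a joint passes its speed limit or range.

ROBOT

A 6-joint arm with a two-finger parallel gripper is mounted at the origin on the work surface. World frame = base frame: x ahead of the robot, y to its left, z up, the work surface at z = 0. Lengths are in m, angles in rad, forces in N, time in s.
With the tool pointing down it reaches from about 0.35 to 0.875 m from the base axis. Payload 4.2 kg.
Tool frame: the origin (TCP) lies midway between the tips of the shut fingers; the grasp point (between the pads) lies 19 mm behind it; z points along the fingers, y is the line along which they close (so a half turn about z gives the same grasp; the last joint's range is limited). The gripper opens to 87 mm and grips with 3 to 60 N. Pads are 19 mm wide; open, the fingers measure 117 mm over their backs; the gripper's body (75 mm by 190 mm) begins 51 mm behind the grasp point.
Start: joints at [-0.935, 0.385, 0.008, 0, -1.194, -0.259], TCP at [0.23, -0.581, 0.223] pointing down, gripper open.
Joint ranges: [-3.14, 3.14], [-1.21, 2.06], [-1.07, 1.41], [-3.16, 2.05], [-2.99, -0.16], [-3.1, 3.1]. Speed limits (rad/s): [2.79, 2.79, 3.14, 3.14, 3.14, 3.14].

INTERFACE

Orientations are given as a unit quaternion [w, x, y, z].
In Python, from plant import readout, imaging, env gives the robot as it stands.
- The arm moves only by the tool jog_arm, never from a script. Its arguments are lists of equal length, an entry for each row: "xyz": the shift along the tool's x, y, z in m, a list of three; "roll": the turn about the tool's z in units of 6 degrees (1.0 is 6 degrees). In form: {"xyz": [[dx, dy, dz], ...], "roll": [roll, ...]}. A call has 1 to 5 rows; each row shifts and turns the commanded pose from where the row before left it, along the tool's axes as they then stand; what a row does not reach is not made up. A row lasts 1/8 s, in which the tool goes at most 62.5 mm and 10.7 degrees, less where a joint would pass 70% of its speed; a pose out of reach is approached as far as the arm can. A call is refused whole if a number of a shift passes 0.0625 or a number of a turn 1, either way. A call with a gripper value outside its range is refused whole. "jaw" is the finger opening in m, from 0 to 0.087, set as the call begins (left out, the last holds). The fingers move at their own pace and stop on an object; "squeeze" is the grip in N (left out, the last holds). Time passes only in rows, so rows that do not move let the fingers close. It gives the time, the measured TCP pose, the force, the opening and the grip force at its end, in the units of the state.
- readout.sense(): the state, without advancing time (a new reading comes with each control period).
- imaging.grab_frame(name): name is "side" or "top"; returns the picture (420x560x3 uint8, blue, green, red); there is no depth.
- imaging.camera_info(name): a dict with "fovy" (degrees; the focal length in pixels is half the picture's height over the tangent of half this angle, whatever the lens; pixels are square), "cx", "cy" (the principal point, pixels), "position" and "orientation" of the camera in the world. Camera axes: x right, y down, z forward; pixel columns grow to the right and rows downward; lengths in m; the calibration is good to about 2 mm. A picture is of the moment at which its call begins. camera_info takes no time and is no camera call.
- env.hand_in(): hands the job in; it is judged then, once.
Trained networks look in the newest picture that a camera, given by its name, has taken for a name from the list of things; names that differ only in an ending like _2 or _b are one class to them, and where a whole thing is asked for, a point or a joint stands for the part that bears it (a point fixed in the world has none). Each returns a list of dicts, best first, with "p" (0 to 1); they miss things now and then, are a little off and sometimes report something else, mostly with a low value. They report only what shows in the picture. A call takes as long as a camera call. They do not tell look-alikes from the thing itself.
- imaging.search_frame(camera, thing): "rect" ([centre column, centre row, width, height] in pixels, round what is visible of it).
- imaging.masks_of(camera, thing): "region" (420x560 bool, what is visible of it) and "rect" ([centre column, centre row, width, height] in pixels, round what is visible of it).
The state is a dict: "t": time; "joint_positions": joint angles; "qd": joint speeds; "joint_efforts": joint torques, N m; "eef_pos": TCP position; "tool_rot": TCP orientation; "wrist_force": force on the tool from outside, world axes, zero at the start; "wrist_torque": the same for the moment, N m; "gripper_width": finger opening in m; "gripper_force": force on a finger pad.
Only numpy, scipy, OpenCV 4.12 (cv2) and the standard library are available. Lean on these libraries where they do the work, as an engineer would, in place of code of your own. Each camera call takes 0.05 s, during which the arm holds its last target. There are 200 camera calls.

## Working session

There is one attempt and no reset: what is moved stays moved. The work goes in short steps, Python scripts to look and compute and a tool call to move; the robot and the scene stay as the last step left them, time stands still between calls to the robot, and variables do not carry over. Pictures are saved under pics/ and viewed, at most 10 in all, crops included, and the job is handed in when it is done.

Besides the shell and the picture viewer there is one more tool, called after "Emit:" as name([rows], argument=value, ...), one row to a line, values as JSON. jog_arm: Moves the arm, as the interface text tells. Its arguments: {"type":"object","properties":{"xyz":{"type":"array","items":{"type":"array","items":{"type":"number"}}},"roll":{"type":"array","items":{"type":"number"}},"jaw":{"type":"number"},"squeeze":{"type":"number"}},"required":["xyz","roll"]}

```bash
mkdir -p pics; ls; python3 - <<'E'
from plant import readout, imaging, env
import cv2, numpy as np
print(readout.sense())
for n in("side","top"):
    cv2.imwrite(f"pics/{n}0.png",imaging.grab_frame(n)); print(n,imaging.camera_info(n))
E
```

```text
pics
{'t': 0.0, 'joint_positions': array([-9.35390214e-01,  3.85565458e-01,  6.59675604e-03, -5.24664047e-04,
       -1.19400828e+00, -2.58598787e-01]), 'qd': array([-0.00080592, -0.00196423, -0.00098   ,  0.00154862, -0.00080492,
       -0.00088812]), 'joint_efforts': array([ 2.93311768e-04, -3.90662813e+01,  1.87396753e+01,  4.22009066e+00,
        1.08965955e-02, -1.83536749e-04]), 'eef_pos': array([ 0.2297607 , -0.58056676,  0.22143906]), 'tool_rot': array([-2.51441139e-04, -1.87195853e-01,  9.82321976e-01,  1.08859433e-03]), 'wrist_force': array([-0.45344951, -0.08137958,  0.50529471]), 'wrist_torque': array([-0.02555543, -0.02611061,  0.01192108]), 'gripper_force': 0.0, 'gripper_width': 0.08673300315903286}
side {'fovy': 42.26956331850647, 'cx': 281.67677776054757, 'cy': 214.78497972129662, 'position': array([ 0.16963121, -0.95278551,  1.42136183]), 'orientation': array([-0.32628914,  0.9239399 , -0.18606024,  0.07247106])}
top {'fovy': 47.221326916805396, 'cx': 275.25006213431516, 'cy': 211.24451919032572, 'position': array([ 0.33576304, -0.02209959,  1.55488851]), 'orientation': array([ 0.06024873, -0.69902273,  0.70999689, -0.0603468 ])}
```

View pics/side0.png

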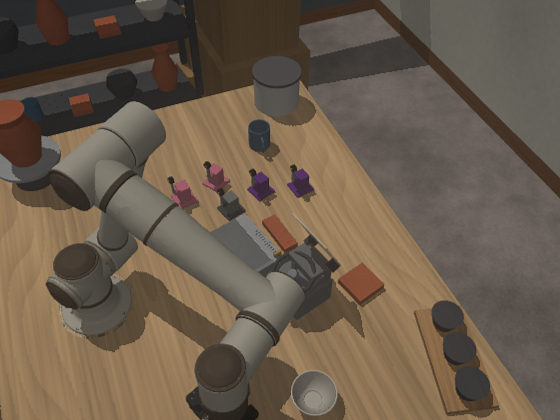

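View pics/top0.png

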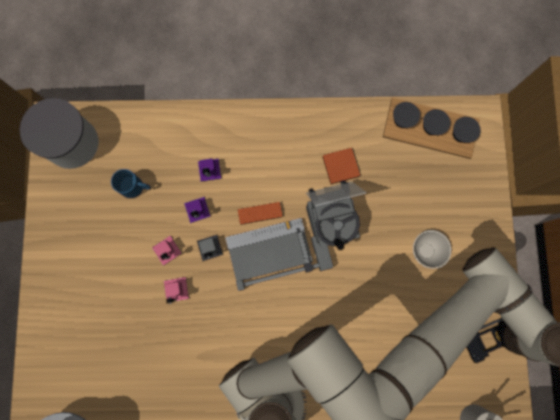

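```bash
cat > h.py <<'E'
import numpy as np, cv2
from scipy.spatial.transform import Rotation as R
from plant import readout, imaging, env
def q(w): return R.from_quat([w[1],w[2],w[3],w[0]])
def cam(n):
    c=imaging.camera_info(n); return 210/np.tan(np.radians(c["fovy"]/2)),c["cx"],c["cy"],np.array(c["position"]),q(c["orientation"])
def ray(n,u,v,z):
    f,cx,cy,p,r=cam(n); d=r.apply([(u-cx)/f,(v-cy)/f,1]); return p+d*(z-p[2])/d[2]
def proj(n,P):
    f,cx,cy,p,r=cam(n); c=r.inv().apply(np.atleast_2d(P)-p); return np.c_[f*c[:,0]/c[:,2]+cx,f*c[:,1]/c[:,2]+cy]
def crop(n,u0,v0,w,h,s,name):
    im=imaging.grab_frame(n) ; cv2.imwrite(f"pics/{name}.png",cv2.resize(im[v0:v0+h,u0:u0+w],None,fx=s,fy=s,interpolation=cv2.INTER_CUBIC))
E
python3 - <<'E'
from h import *
a=cv2.imread("pics/top0.png")[170:300,190:370];b=cv2.imread("pics/side0.png")[185:325,200:350]
cv2.imwrite("pics/c1.png",cv2.resize(a,None,fx=4.4,fy=4.4,interpolation=cv2.INTER_CUBIC))
cv2.imwrite("pics/c2.png",cv2.resize(b,None,fx=4.2,fy=4.2,interpolation=cv2.INTER_CUBIC))
for t in ["tile_centre","wheel_centre","knob_grip","trip_switch","roller","tab_mark","pointer","screw_end","bed_middle","square_tile","bowl","mug"]:
    print(t,[(c,[(round(d["p"],2),[round(x) for x in d["rect"]]) for d in imaging.search_frame(c,t)[:3]]) for c in("top","side")])
E
```

```text
tile_centre [('top', [(0.73, [207, 255, 6, 6]), (0.57, [259, 214, 43, 27])]), ('side', [(0.74, [279, 235, 36, 39])])]
wheel_centre [('top', [(0.6, [293, 236, 134, 107])]), ('side', [(0.7, [277, 267, 124, 104]), (0.5, [278, 233, 36, 39])])]
knob_grip [('top', [(0.52, [296, 236, 136, 109])]), ('side', [])]
trip_switch [('top', [(0.95, [176, 289, 29, 28]), (0.89, [210, 250, 24, 23]), (0.81, [168, 249, 28, 31])]), ('side', [(0.96, [301, 182, 26, 32]), (0.93, [217, 174, 23, 33]), (0.87, [184, 194, 30, 31])])]
roller [('top', [(0.51, [165, 258, 8, 8]), (0.38, [206, 173, 10, 6])]), ('side', [(0.64, [170, 183, 11, 15]), (0.64, [275, 266, 131, 109]), (0.57, [209, 172, 7, 18])])]
tab_mark [('top', []), ('side', [])]
pointer [('top', [(0.48, [306, 250, 15, 46])]), ('side', [(0.52, [266, 268, 18, 17]), (0.33, [277, 268, 129, 103])])]
screw_end [('top', [(0.98, [295, 235, 140, 111])]), ('side', [(0.93, [276, 265, 122, 99])])]
bed_middle [('top', [(0.84, [294, 236, 139, 107])]), ('side', [(0.59, [275, 266, 129, 110])])]
square_tile [('top', [(0.81, [342, 164, 37, 35])]), ('side', [(0.87, [361, 284, 49, 39])])]
bowl [('top', [(0.92, [432, 250, 41, 39])]), ('side', [(0.82, [316, 393, 45, 47])])]
mug [('top', [(0.68, [339, 226, 48, 48]), (0.63, [132, 185, 36, 26])]), ('side', [(0.96, [257, 136, 21, 36]), (0.49, [220, 195, 6, 12])])]
```

View pics/c1.png

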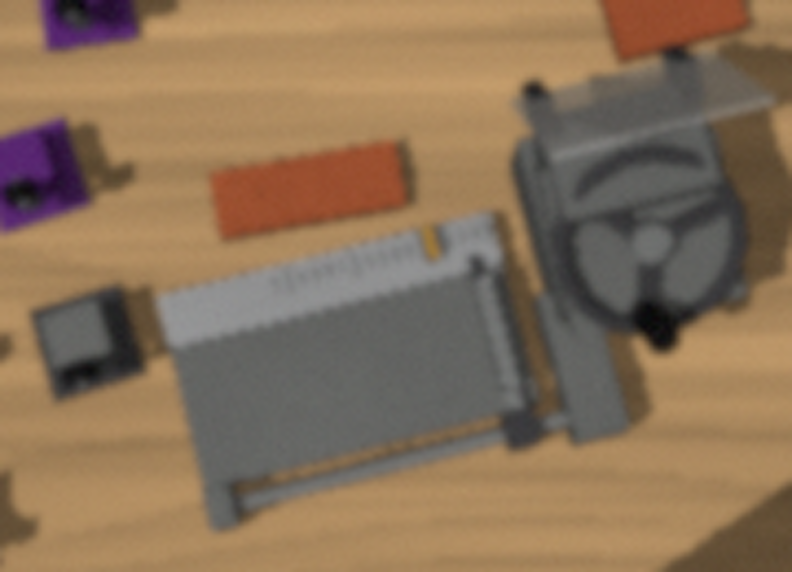

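View pics/c2.png

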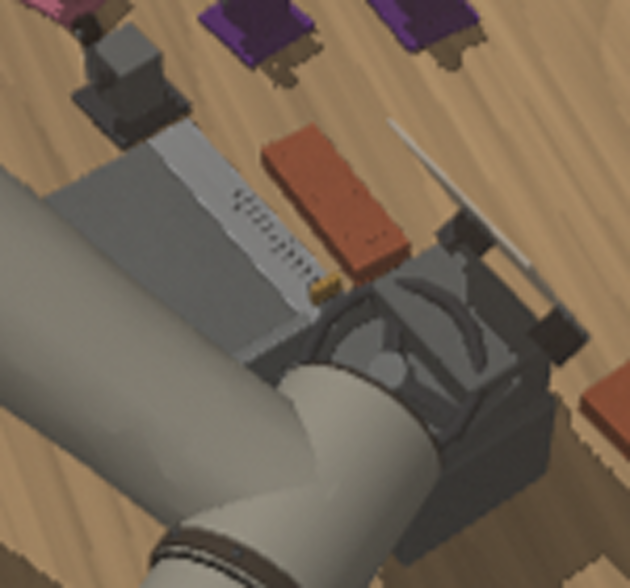

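```bash
python3 - <<'E'
from h import *
from scipy.optimize import least_squares
P=np.array([[65,340,30],[65,90,30],[25,340,30],[-80,325,30],[-95,330,55],[0,0,150]])/1e3
U=np.array([[160,295],[495,213],[177,347],[210,487],[224,503],[655,243]])/4.4+[190,170]
def w(p,B): return R.from_euler("z",p[2]).apply(B)+[p[0],p[1],0]
f=lambda p:(proj("top",w(p,P))-U).ravel()
s=least_squares(f,[.55,-.15,.2],loss="soft_l1"); p=s.x; print("bench",p,s.fun.reshape(-1,2).round(1))
ri=R.from_euler("z",-p[2])
def b(u,v,z): X=ray("top",u/4.4+190,v/4.4+170,z); return (ri.apply(X-[p[0],p[1],0])*1e3).round(1),X.round(4)
print("tab",b(431,242,.048)); print("pointer",b(478,265,.05),b(478,265,.066))
print("stop top left/right", b(480,280,.066), b(505,405,.066))
print("knobtop",b(657,322,.2))
for a in range(0,360,30):
    pass
ax=np.array([-.426,0,.905]); e1=np.array([.905,0,.426]); e2=np.array([0,1,0])
for a in np.arange(-3,3.2,.1):
    k=np.array([0,0,.145])+.05*(np.cos(a)*e1+np.sin(a)*e2)
    pr=proj("top",w(p,np.array([k+ax*.0,k+ax*.056])))
    c=(pr-[190,170])*4.4
    if np.linalg.norm(c.mean(0)-[657,325])<20: print(a.round(2),c.round(0).tolist())
print("tile corners",[ray("top",u/4.4+190,v/4.4+170,.024)[:2].round(4) for u,v in[(211,175),(398,140),(408,203),(222,238)]])
print("switch top", [ray("top",u/4.4+190,v/4.4+170,.07)[:2].round(4) for u,v in[(37,315),(97,298),(112,355),(50,368)]], "roller",ray("top",83/4.4+190,375/4.4+170,.115))
print(w(p,[-.025,.215,.03]))
E
```

```text
bench [ 0.53225047 -0.21293484  0.22896595] [[ 0.  -0.2]
 [-0.3 -0.4]
 [-1.   0.1]
 [ 3.7 -0.5]
 [-0.5  0.8]
 [ 0.6  0.3]]
tab (array([ 51.9, 141. ,  48. ]), array([ 0.5508, -0.0639,  0.048 ]))
pointer (array([ 27.3, 112.5,  50. ]), array([ 0.5333, -0.0972,  0.05  ])) (array([ 25.4, 113.7,  66. ]), array([ 0.5312, -0.0964,  0.066 ]))
stop top left/right (array([ 14.7, 115. ,  66. ]), array([ 0.5204, -0.0976,  0.066 ])) (array([-75.1, 120.1,  66. ]), array([ 0.4319, -0.113 ,  0.066 ]))
knobtop (array([-53.8,  21.8, 200. ]), array([ 0.4749, -0.2039,  0.2   ]))
2.6 [[631.0, 313.0], [650.0, 340.0]]
2.7 [[638.0, 315.0], [657.0, 342.0]]
2.8 [[645.0, 316.0], [665.0, 343.0]]
2.9 [[653.0, 316.0], [672.0, 343.0]]
3.0 [[660.0, 316.0], [680.0, 343.0]]
tile corners [array([0.6065, 0.0962]), array([ 0.6305, -0.0417]), array([ 0.5833, -0.0483]), array([0.5595, 0.0883])]
switch top [array([0.5   , 0.2156]), array([0.5114, 0.1734]), array([0.4709, 0.1625]), array([0.4625, 0.206 ])] roller [0.45352067 0.17660666 0.115     ]
[ 0.45910426 -0.00922025  0.03      ]
```

```bash
cat >> h.py <<'E'
BP=np.array([.5323,-.2129,.229])
def w(B,p=BP): return R.from_euler("z",p[2]).apply(B)+[p[0],p[1],0]
def wb(X,p=BP): return R.from_euler("z",-p[2]).apply(np.asarray(X)-[p[0],p[1],0])
ax=np.array([-.426,0,.905]); e1=np.array([.905,0,.426]); e2=np.array([0,1.,0])
def wheel(a,r,s): return np.array([0,0,.145])+r*(np.cos(a)*e1+np.sin(a)*e2)+s*ax
E
python3 - <<'E'
from h import *
im=cv2.imread("pics/top0.png"); u0,v0,s=295,165,9
c=cv2.resize(im[v0:v0+66,u0:u0+80],None,fx=s,fy=s,interpolation=cv2.INTER_CUBIC)
def d(B,col):
    for p in proj("top",w(np.array(B))): cv2.circle(c,tuple(int(x) for x in ((p-[u0,v0])*s+s/2)),1,col,-1)
A=np.arange(0,6.28,.12)
d([wheel(a,.068,0) for a in A],(0,0,255)); d([wheel(a,.056,0) for a in A],(0,255,255))
d([[.048,y,.306] for y in np.arange(-.07,.071,.01)],(0,255,0))
d([[0.03,y,.145] for y in np.arange(-.065,.066,.01)],(255,0,255))
for a in (2.5,2.7,2.9): d([wheel(a,.05,t) for t in np.arange(0,.057,.008)],(255,255,0))
cv2.imwrite("pics/wheel.png",c)
im2=im[300:400,430:560]; cv2.imwrite("pics/x.png",im2)
E
```

```text
(no output)
```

View pics/wheel.png

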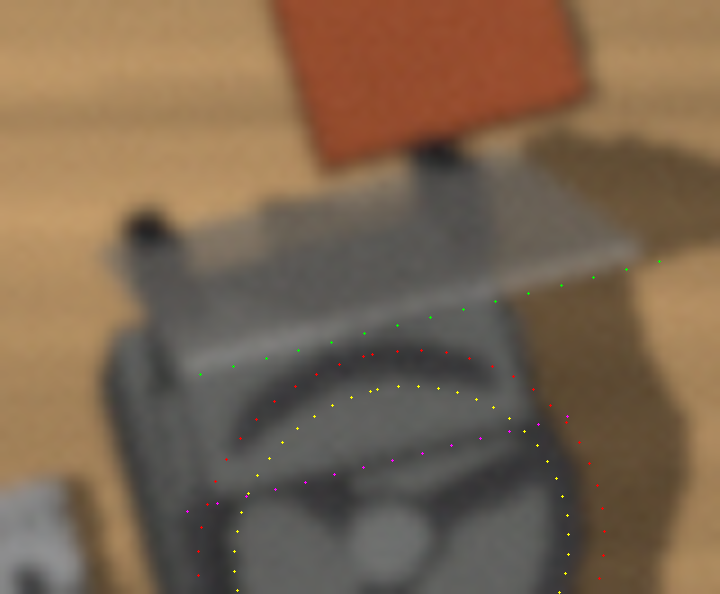

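```bash
python3 - <<'E'
from h import *
def tri(t,s):
    A=[];b=[]
    for n,(u,v) in (("top",t),("side",s)):
        f,cx,cy,p,r=cam(n); d=r.apply([(u-cx)/f,(v-cy)/f,1]); d/=np.linalg.norm(d); M=np.eye(3)-np.outer(d,d); A.append(M); b.append(M@p)
    A=np.vstack(A); b=np.hstack(b); x,res,*_=np.linalg.lstsq(A,b,rcond=None); return x.round(4),"err",(res**.5).round(4),"bench",wb(x).round(4)
C=lambda u,v:(u/4.4+189.6,v/4.4+169.6); D=lambda u,v:(u/4.2+199.6,v/4.2+184.6)
print("hub",tri(C(655,243),D(390,370)))
print("guardL",tri((315.1,205.1),D(390,120))); print("guardR",tri((365.7,191.8),D(590,330)))
print("tab",tri(C(431,240),D(326,287)))
print("tile near-right corner",tri(C(408,203),D(359,268)))
print("tile far-left",tri(C(211,175),D(312,126)))
print("bed far left",tri(C(160,295),D(184,120)))
s=readout.sense(); print(s["t"],q(s["tool_rot"]).as_matrix().round(3).tolist())
E
```

```text
hub (array([ 0.5348, -0.2105,  0.148 ]), 'err', array([0.0002]), 'bench', array([0.003 , 0.0018, 0.148 ]))
guardL (array([ 0.5661, -0.1297,  0.3037]), 'err', array([0.0004]), 'bench', array([0.0518, 0.0734, 0.3037]))
guardR (array([ 0.6256, -0.2816,  0.236 ]), 'err', array([0.0157]), 'bench', array([ 0.0752, -0.0881,  0.236 ]))
tab (array([ 0.5533, -0.0626,  0.0392]), 'err', array([0.0021]), 'bench', array([0.0546, 0.1416, 0.0392]))
tile near-right corner (array([ 0.5848, -0.047 ,  0.0254]), 'err', array([0.0005]), 'bench', array([0.0888, 0.1496, 0.0254]))
tile far-left (array([0.6079, 0.098 , 0.0188]), 'err', array([0.0011]), 'bench', array([0.1443, 0.2857, 0.0188]))
bed far left (array([0.5163, 0.1349, 0.0281]), 'err', array([0.004]), 'bench', array([0.0634, 0.3424, 0.0281]))
1.3 [[-0.93, -0.368, -0.0], [-0.368, 0.93, 0.0], [-0.0, 0.0, -1.0]]
```

```bash
sed -i 's/^BP=.*/BP=np.array([.5345,-.2107,.229])/' h.py; cat >> h.py <<'E'
def st():
    s=readout.sense(); b=wb(s["eef_pos"]); M=q(s["tool_rot"]).as_matrix(); yaw=np.arctan2(-M[0,1],M[1,1])-BP[2]
    print("t",round(s["t"],2),"bench",(b*1e3).round(1),"yawerr",yaw.round(4),"tilt",np.arccos(-M[2,2]).round(4),"F",s["wrist_force"].round(1),"w",round(s["gripper_width"],4),"gf",round(s["gripper_force"],1),"q",s["joint_positions"].round(2)); return b,M,s
def to(B):  # tool-axes shift to bench point
    b,M,s=st(); print("shift",(M.T@(w(np.array(B))-s["eef_pos"])).round(4))
E
python3 - <<'E'
from h import *
to([-.062,.019,.23])
E
```

```text
t 1.3 bench [-380.6 -291.6  222.5] yawerr 0.1478 tilt 0.0001 F [ 0.   0.5 -0.2] w 0.0868 gf 0.0 q [-0.94  0.38  0.01 -0.   -1.19 -0.26]
shift [-0.3609  0.2603 -0.0074]
```

Emit:
jog_arm([
  [0,0,-0.02],
  [0,0,-0.01],
], roll=[0.7,0.7], jaw=0.087, squeeze=40)

```text
t: 1.55
eef_pos: [0.2301, -0.5815, 0.2536]
tool_rot: [0.0, -0.114, 0.994, -0.001]
wrist_force: [0.5, -0.0, -0.5]
gripper_width: 0.0868
gripper_force: 0.0
```

```bash
python3 - <<'E'
from h import *
to([-.062,.019,.23])
E
```

```text
t 1.55 bench [-380.6 -292.   253.6] yawerr -0.0011 tilt 0.0014 F [ 0.5 -0.  -0.5] w 0.0868 gf 0.0 q [-0.94  0.37  0.06  0.   -1.26 -0.41]
shift [-0.3183  0.3114  0.0233]
```

Emit:
jog_arm([
  [-0.04,0.039,0],
  [-0.04,0.039,0],
  [-0.04,0.039,0],
  [-0.04,0.039,0],
], roll=[0,0,0,0])

```text
t: 2.05
eef_pos: [0.3509, -0.3913, 0.2528]
tool_rot: [0.0, -0.115, 0.993, -0.0]
wrist_force: [1.1, -1.6, -0.2]
gripper_width: 0.087
gripper_force: 0.0
```

Emit:
jog_arm([
  [-0.04,0.039,0],
  [-0.04,0.039,0],
  [-0.04,0.039,0],
  [-0.038,0.038,0],
  [0,0,0],
], roll=[0,0,0,0,0])

```text
t: 2.68
eef_pos: [0.4703, -0.2032, 0.2526]
tool_rot: [0.0, -0.117, 0.993, 0.0]
wrist_force: [-1.2, -0.1, -0.2]
gripper_width: 0.0871
gripper_force: 0.0
```

```bash
python3 - <<'E'
from h import *
to([-.062,.019,.15])
a=imaging.grab_frame("top")[185:285,240:372]; b=imaging.grab_frame("side")[200:300,220:352]
c=np.vstack([cv2.resize(x,(780,590)) for x in (a,)]); cv2.imwrite("pics/k1.png",c)
cv2.imwrite("pics/k1s.png",cv2.resize(b,(780,590),interpolation=cv2.INTER_CUBIC))
E
```

```text
t 2.67 bench [-60.8  21.9 252.6] yawerr 0.0064 tilt 0.0007 F [-1.2 -0.1 -0.2] w 0.0871 gf 0.0 q [-0.09  0.17 -0.21 -0.   -1.19 -1.24]
shift [ 0.0013 -0.0029  0.1026]
```

View pics/k1s.png

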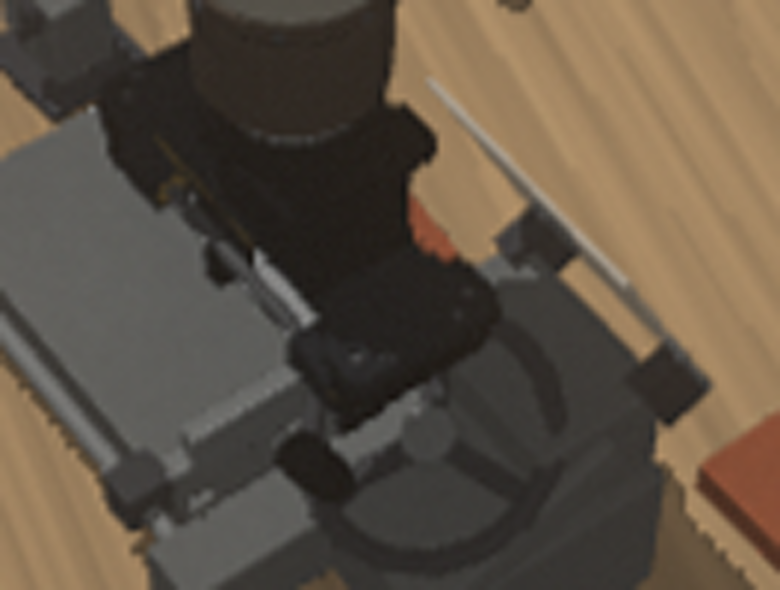

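```bash
python3 - <<'E'
from h import *
for a in (2.3,2.5,2.7,2.9,3.1):
    P=w(np.array([wheel(a,.05,0),wheel(a,.05,.056)]))
    print(a,"side crop",((proj("side",P)-[219.6,199.6])*5.9).round().tolist(),"top c1",((proj("top",P)-[189.6,169.6])*4.4).round().tolist())
P=w(np.array([wheel(0,0,0),wheel(0,0,.005)]));print(((proj("side",P)-[219.6,199.6])*5.9).round().tolist(),((proj("top",P)-[189.6,169.6])*4.4).round().tolist())
E
```

```text
2.3 side crop [[331.0, 429.0], [289.0, 395.0]] top c1 [[611.0, 303.0], [629.0, 329.0]]
2.5 side crop [[329.0, 449.0], [288.0, 415.0]] top c1 [[623.0, 309.0], [641.0, 336.0]]
2.7 side crop [[332.0, 469.0], [290.0, 436.0]] top c1 [[637.0, 313.0], [656.0, 340.0]]
2.9 side crop [[338.0, 488.0], [297.0, 455.0]] top c1 [[651.0, 315.0], [670.0, 341.0]]
3.1 side crop [[348.0, 504.0], [307.0, 472.0]] top c1 [[665.0, 313.0], [685.0, 340.0]]
[[429.0, 435.0], [426.0, 432.0]] [[655.0, 244.0], [657.0, 246.0]]
```

Emit:
jog_arm([
  [0.001,-0.0075,0.04],
  [0,0,0.04],
  [0,0,0.022],
  [0,0,0],
], roll=[0,0,0,0])

```text
t: 3.28
eef_pos: [0.4675, -0.2143, 0.149]
tool_rot: [-0.002, -0.114, 0.994, 0.001]
wrist_force: [0.0, 0.1, 0.4]
gripper_width: 0.087
gripper_force: 0.0
```

Emit:
jog_arm([
  [0,0,0],
  [0,0,0],
  [0,0,0],
  [0,0,0],
], roll=[0,0,0,0], jaw=0.0, squeeze=40)

```text
t: 3.78
eef_pos: [0.4696, -0.2133, 0.151]
tool_rot: [0.0, -0.115, 0.993, -0.0]
wrist_force: [-0.3, 0.5, 0.2]
gripper_width: 0.0545
gripper_force: 0.0
```

```bash
python3 - <<'E'
from h import *
st()
E
```

```text
t 3.77 bench [-63.8  12.2 151. ] yawerr 0.0013 tilt 0.0009 F [-0.3  0.5  0.2] w 0.0545 gf 0.0 q [-0.11  0.27 -0.36  0.   -0.94 -1.23]
```

Emit:
jog_arm([
  [0,0,0],
  [0,0,0],
  [0,0,0],
  [0,0,0],
  [0,0,0],
], roll=[0,0,0,0,0])

```text
t: 4.4
eef_pos: [0.4687, -0.213, 0.1502]
tool_rot: [-0.001, -0.115, 0.993, 0.0]
wrist_force: [-1.5, 2.8, -0.7]
gripper_width: 0.023
gripper_force: 40.0
```

```bash
python3 - <<'E'
from h import *
b,M,s=st()
E
```

```text
t 4.4 bench [-64.6  12.7 150.2] yawerr 0.0011 tilt 0.0018 F [-1.5  2.8 -0.7] w 0.023 gf 40.0 q [-0.11  0.27 -0.36 -0.   -0.94 -1.23]
```

```bash
cat >> h.py <<'E'
def crank(aa,ref=(-.0646,.0127,.1502),a0=2.885,clamp=.010):
    f=lambda a:np.array([min(ref[0]+.04525*(np.cos(a)-np.cos(a0)),clamp),ref[1]+.05*(np.sin(a)-np.sin(a0)),ref[2]+.0213*(np.cos(a)-np.cos(a0))])
    b,M,s=st(); p=b
    for a in aa:
        n=f(a); d=(n-p)*[-1,1,-1]; print(a.round(2),d.round(4).tolist(),(n*1e3).round(1)); p=n
E
python3 - <<'E'
from h import *
crank(np.linspace(2.885,.8,10)[1:])
E
```

```text
t 4.4 bench [-64.6  12.7 150.2] yawerr 0.0011 tilt 0.0018 F [-1.5  2.8 -0.7] w 0.023 gf 40.0 q [-0.11  0.27 -0.36 -0.   -0.94 -1.23]
2.65 [-0.0038, 0.0107, -0.0018] [-60.8  23.5 152. ]
2.42 [-0.0059, 0.0095, -0.0028] [-54.9  33.  154.8]
2.19 [-0.0078, 0.0078, -0.0037] [-47.1  40.7 158.4]
1.96 [-0.0092, 0.0056, -0.0043] [-37.9  46.3 162.8]
1.73 [-0.0101, 0.0031, -0.0047] [-27.9  49.4 167.5]
1.5 [-0.0105, 0.0005, -0.0049] [-17.4  49.9 172.4]
1.26 [-0.0103, -0.0022, -0.0048] [ -7.1  47.7 177.2]
1.03 [-0.0095, -0.0047, -0.0045] [  2.4  42.9 181.7]
0.8 [-0.0076, -0.007, -0.0039] [ 10.   35.9 185.6]
```

Emit:
jog_arm([
  [-0.0038,0.0107,-0.0018],
  [-0.0059,0.0095,-0.0028],
  [-0.0078,0.0078,-0.0037],
  [-0.0092,0.0056,-0.0043],
], roll=[0,0,0,0])

```text
t: 4.9
eef_pos: [0.4852, -0.1728, 0.1623]
tool_rot: [-0.003, -0.115, 0.993, 0.001]
wrist_force: [-6.2, 2.2, -1.1]
gripper_width: 0.0229
gripper_force: 40.0
```

```bash
python3 - <<'E'
from h import *
crank(np.linspace(1.9577,.8,6)[1:])
E
```

```text
t 4.9 bench [-39.4  48.2 162.3] yawerr 0.0009 tilt 0.0067 F [-6.2  2.2 -1.1] w 0.0229 gf 40.0 q [-0.03  0.26 -0.34 -0.   -0.98 -1.31]
1.73 [-0.0116, 0.0013, -0.0052] [-27.8  49.4 167.5]
1.49 [-0.0104, 0.0005, -0.0049] [-17.4  49.9 172.4]
1.26 [-0.0103, -0.0022, -0.0048] [ -7.1  47.7 177.3]
1.03 [-0.0095, -0.0047, -0.0045] [  2.4  42.9 181.7]
0.8 [-0.0076, -0.007, -0.0039] [ 10.   35.9 185.6]
```

Emit:
jog_arm([
  [-0.011,0.002,-0.0049],
  [-0.0105,0.0005,-0.0049],
  [-0.0103,-0.0022,-0.0048],
  [-0.0095,-0.0047,-0.0045],
  [-0.0076,-0.007,-0.0039],
], roll=[0,0,0,0,0])

```text
t: 5.52
eef_pos: [0.5397, -0.1727, 0.1872]
tool_rot: [0.002, -0.116, 0.993, 0.0]
wrist_force: [-0.8, 2.7, -1.2]
gripper_width: 0.0228
gripper_force: 40.0
```

```bash
python3 - <<'E'
from h import *
crank(np.linspace(.8,-.8,11)[1:])
E
```

```text
t 5.53 bench [ 13.7  35.8 187.2] yawerr 0.0031 tilt 0.0035 F [-0.8  2.7 -1.2] w 0.0228 gf 40.0 q [-0.02  0.31 -0.19 -0.   -1.06 -1.31]
0.64 [0.0037, -0.0059, -0.0007] [ 10.   29.9 187.9]
0.48 [-0.0, -0.0068, -0.0018] [ 10.   23.1 189.7]
0.32 [-0.0, -0.0074, -0.0013] [ 10.   15.7 191. ]
0.16 [-0.0, -0.0078, -0.0008] [ 10.    8.  191.8]
0.0 [-0.0, -0.008, -0.0003] [ 10.    0.  192.1]
-0.16 [-0.0, -0.008, 0.0003] [ 10.   -8.  191.8]
-0.32 [-0.0, -0.0078, 0.0008] [ 10.  -15.7 191. ]
-0.48 [-0.0, -0.0074, 0.0013] [ 10.  -23.1 189.7]
-0.64 [-0.0, -0.0068, 0.0018] [ 10.  -29.8 187.9]
-0.8 [-0.0, -0.006, 0.0022] [ 10.  -35.9 185.6]
```

Emit:
jog_arm([
  [0.001,-0.006,-0.0007],
  [0,-0.0068,-0.0018],
  [0,-0.0074,-0.0013],
  [0,-0.0078,-0.0008],
  [0,-0.008,-0.0003],
], roll=[0,0,0,0,0], jaw=0.018, squeeze=6)

```text
t: 6.15
eef_pos: [0.5477, -0.2089, 0.1908]
tool_rot: [0.003, -0.115, 0.993, 0.0]
wrist_force: [2.5, 3.7, -3.3]
gripper_width: 0.0207
gripper_force: 5.3
```

```bash
python3 - <<'E'
from h import *
crank(np.linspace(0,-.8,6)[1:],clamp=.0125)
b=imaging.grab_frame("top")
cv2.imwrite("pics/k2.png",cv2.resize(b[160:290,230:390],(780,634),interpolation=cv2.INTER_CUBIC)[:600])
E
```

```text
t 6.15 bench [ 13.3  -1.2 190.8] yawerr 0.0023 tilt 0.0053 F [ 2.5  3.7 -3.3] w 0.0207 gf 5.3 q [-0.09  0.34 -0.14 -0.   -1.08 -1.25]
-0.16 [0.0008, -0.0067, -0.0011] [ 12.5  -8.  191.8]
-0.32 [-0.0, -0.0078, 0.0008] [ 12.5 -15.7 191. ]
-0.48 [-0.0, -0.0074, 0.0013] [ 12.5 -23.1 189.7]
-0.64 [-0.0, -0.0068, 0.0018] [ 12.5 -29.8 187.9]
-0.8 [0.0018, -0.006, 0.0022] [ 10.7 -35.9 185.6]
```

Emit:
jog_arm([
  [0,-0.007,-0.0005],
  [0,-0.0078,0.0008],
  [0,-0.0074,0.0013],
  [0,-0.0068,0.0018],
  [0.0018,-0.006,0.0022],
], roll=[0,0,0,0,0])

```text
t: 6.82
eef_pos: [0.547, -0.2443, 0.1855]
tool_rot: [-0.005, -0.114, 0.993, 0.001]
wrist_force: [-8.7, 6.8, 5.7]
gripper_width: 0.0234
gripper_force: 6.0
```

```bash
python3 - <<'E'
from h import *
crank(np.linspace(-.8,-2.7,9)[1:],clamp=.0125)
E
```

```text
t 6.83 bench [  4.6 -35.5 185.5] yawerr 0.0005 tilt 0.0097 F [-8.7  6.8  5.7] w 0.0234 gf 6.0 q [-0.15  0.37 -0.11 -0.   -1.1  -1.19]
-1.04 [0.0024, -0.0075, 0.0039] [  2.2 -43.  181.6]
-1.28 [0.0098, -0.0048, 0.0046] [ -7.6 -47.8 177. ]
-1.51 [0.0106, -0.0021, 0.005] [-18.2 -49.9 172. ]
-1.75 [0.0107, 0.0007, 0.005] [-28.9 -49.2 167. ]
-1.99 [0.0102, 0.0035, 0.0048] [-39.1 -45.7 162.2]
-2.22 [0.0092, 0.006, 0.0043] [-48.4 -39.7 157.8]
-2.46 [0.0077, 0.0083, 0.0036] [-56.  -31.4 154.2]
-2.7 [0.0057, 0.01, 0.0027] [-61.7 -21.4 151.5]
```

Emit:
jog_arm([
  [0,0,0],
  [0,0,0],
], roll=[0,0], jaw=0.0, squeeze=45)

```text
t: 7.08
eef_pos: [0.5466, -0.2447, 0.1853]
tool_rot: [-0.005, -0.114, 0.993, 0.001]
wrist_force: [-9.7, 3.9, 3.0]
gripper_width: 0.0222
gripper_force: 45.0
```

```bash
python3 - <<'E'
from h import *
b,M,s=st()
# knob angle from gripped y
print(np.arcsin((b[1]-.0)/.05))
E
```

```text
t 7.08 bench [  4.1 -35.9 185.3] yawerr -0.0 tilt 0.0105 F [-9.7  3.9  3. ] w 0.0222 gf 45.0 q [-0.15  0.37 -0.11  0.   -1.1  -1.19]
-0.8006669946337804
```

```bash
python3 - <<'E'
from h import *
crank(np.linspace(-.8,-2.6,9)[1:],ref=(.0041,-.0359,.1853),a0=-.8)
E
```

```text
t 7.08 bench [  4.1 -35.9 185.3] yawerr -0.0 tilt 0.0105 F [-9.7  3.9  3. ] w 0.0222 gf 45.0 q [-0.15  0.37 -0.11  0.   -1.1  -1.19]
-1.03 [0.008, -0.0069, 0.0038] [ -3.9 -42.8 181.5]
-1.25 [0.0092, -0.0047, 0.0043] [-13.2 -47.5 177.2]
-1.48 [0.0099, -0.0023, 0.0047] [-23.1 -49.8 172.5]
-1.7 [0.0102, 0.0002, 0.0048] [-33.3 -49.6 167.7]
-1.92 [0.0099, 0.0027, 0.0046] [-43.1 -46.9 163.1]
-2.15 [0.0091, 0.0051, 0.0043] [-52.2 -41.9 158.8]
-2.38 [0.0078, 0.0072, 0.0037] [-60.  -34.7 155.1]
-2.6 [0.0062, 0.0089, 0.0029] [-66.2 -25.8 152.2]
```

Emit:
jog_arm([
  [0.0082,-0.0057,0.0038],
  [0.0094,-0.0039,0.0044],
  [0.0102,-0.0016,0.0048],
], roll=[0,0,0])

```text
t: 7.45
eef_pos: [0.5257, -0.2611, 0.1738]
tool_rot: [-0.0, -0.115, 0.993, 0.001]
wrist_force: [-2.9, 9.7, 5.1]
gripper_width: 0.0221
gripper_force: 45.0
```

```bash
python3 - <<'E'
from h import *
crank(np.linspace(-1.475,-2.6,6)[1:],ref=(.0041,-.0359,.1853),a0=-.8)
E
```

```text
t 7.45 bench [-20.  -47.1 173.8] yawerr 0.0013 tilt 0.0015 F [-2.9  9.7  5.1] w 0.0221 gf 45.0 q [-0.19  0.36 -0.16 -0.   -1.05 -1.15]
-1.7 [0.0133, -0.0025, 0.0061] [-33.3 -49.6 167.7]
-1.92 [0.0099, 0.0027, 0.0046] [-43.1 -46.9 163.1]
-2.15 [0.0091, 0.0051, 0.0043] [-52.2 -41.9 158.8]
-2.38 [0.0078, 0.0072, 0.0037] [-60.  -34.7 155.1]
-2.6 [0.0062, 0.0089, 0.0029] [-66.2 -25.8 152.2]
```

Emit:
jog_arm([
  [0.0115,-0.001,0.0052],
  [0.0102,0.0025,0.0047],
  [0.0092,0.005,0.0043],
  [0.0078,0.0072,0.0037],
  [0.0062,0.0089,0.0029],
], roll=[0,0,0,0,0])

```text
t: 8.07
eef_pos: [0.4812, -0.2509, 0.1545]
tool_rot: [0.004, -0.115, 0.993, -0.002]
wrist_force: [3.7, 2.2, 6.9]
gripper_width: 0.0222
gripper_force: 45.0
```

Emit:
jog_arm([
  [0,0,0],
  [0,0,0],
], roll=[0,0])

```text
t: 8.32
eef_pos: [0.4798, -0.2498, 0.154]
tool_rot: [0.003, -0.115, 0.993, -0.001]
wrist_force: [1.6, 6.4, 8.3]
gripper_width: 0.0222
gripper_force: 45.0
```

```bash
python3 - <<'E'
from h import *
st()
for i,(n,u,v,ww,h) in enumerate((("top",250,200,100,75),)):
    im=imaging.grab_frame(n); cv2.imwrite("pics/p1.png",cv2.resize(im[v:v+h,u:u+ww],None,fx=7.8,fy=7.8,interpolation=cv2.INTER_CUBIC))
E
```

```text
t 8.32 bench [-62.1 -25.6 154. ] yawerr 0.0022 tilt 0.0053 F [1.6 6.4 8.3] w 0.0222 gf 45.0 q [-0.18  0.3  -0.3   0.   -0.96 -1.16]
```

View pics/p1.png

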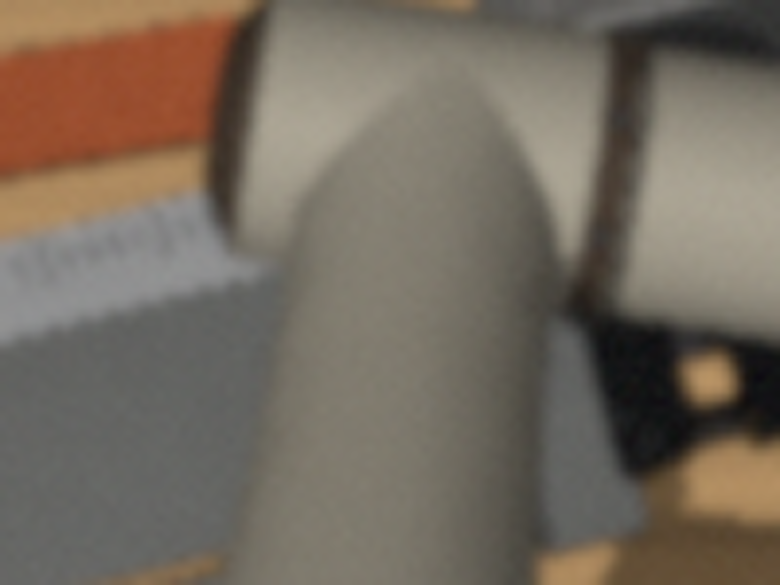

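Emit:
jog_arm([
  [0.003,0.0068,0.0014],
  [0.0022,0.007,0.001],
  [0,0,0],
], roll=[0,0,0])

```text
t: 8.75
eef_pos: [0.4713, -0.2383, 0.1514]
tool_rot: [0.002, -0.115, 0.993, -0.001]
wrist_force: [0.7, 2.9, 7.0]
gripper_width: 0.0222
gripper_force: 45.0
```

```bash
python3 - <<'E'
from h import *
st()
E
```

```text
t 8.75 bench [-67.8 -12.5 151.4] yawerr 0.0021 tilt 0.0052 F [0.7 2.9 7. ] w 0.0222 gf 45.0 q [-0.16  0.28 -0.34  0.   -0.95 -1.18]
```

Emit:
jog_arm([
  [0,0,0],
  [0,0,0],
  [0,0,0],
], roll=[0,0,0], jaw=0.06)

```text
t: 9.12
eef_pos: [0.4692, -0.2377, 0.1488]
tool_rot: [-0.001, -0.115, 0.993, 0.0]
wrist_force: [0.3, -0.5, -0.3]
gripper_width: 0.0445
gripper_force: 0.0
```

Emit:
jog_arm([
  [0,0,-0.04],
  [0.02,-0.02,-0.05],
  [0.04,-0.045,0],
  [0.04,-0.045,0],
  [0.04,-0.045,0],
], roll=[0,0,0,0,0])

```text
t: 9.75
eef_pos: [0.3676, -0.4218, 0.2392]
tool_rot: [-0.0, -0.115, 0.993, -0.0]
wrist_force: [1.2, -1.1, -0.0]
gripper_width: 0.0599
gripper_force: 0.0
```

```bash
python3 - <<'E'
from h import *
st()
a=imaging.grab_frame("top"); b=imaging.grab_frame("side")
A=cv2.resize(a[205:265,255:325],None,fx=8,fy=8,interpolation=cv2.INTER_CUBIC)
cv2.imwrite("pics/p2.png",A); cv2.imwrite("pics/p2full.png",a); cv2.imwrite("pics/p2side.png",b)
E
```

```text
t 9.75 bench [-210.5 -167.7  239.2] yawerr 0.0016 tilt 0.0003 F [ 1.2 -1.1 -0. ] w 0.0599 gf 0.0 q [-0.56  0.26 -0.13  0.   -1.18 -0.78]
```

View pics/p2.png

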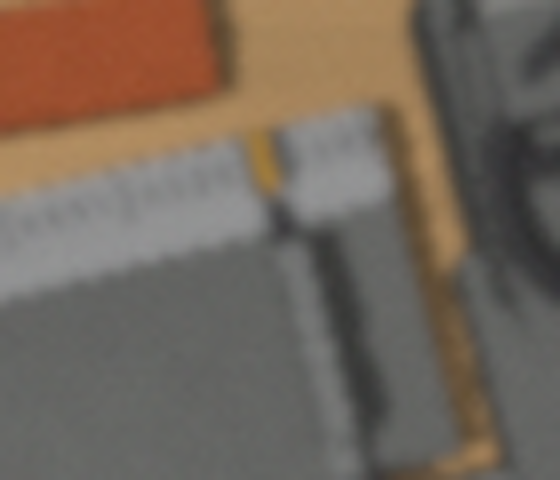

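```bash
python3 - <<'E'
from h import *
for fn,n in (("pics/p2full.png","top"),("pics/p2side.png","side")):
    im=cv2.imread(fn).astype(np.float32)
    ys=np.arange(.100,.180,.001)
    def prof(xs,z,ch):
        acc=0
        for x in xs:
            uv=proj(n,w(np.c_[np.full_like(ys,x),ys,np.full_like(ys,z)])).astype(np.float32)
            s=cv2.remap(im,uv[None,:,0],uv[None,:,1],cv2.INTER_LINEAR)[0]; acc=acc+(ch(s))
        return acc/len(xs)
    br=lambda s:s[:,2]-s[:,0]; dk=lambda s:-s.mean(1)
    for x in np.arange(.024,.070,.004):
        t=prof([x],.046,br); d=prof([x],.046,dk)
        wt=np.clip(t-np.median(t)-15,0,None); wd=np.clip(d-np.median(d)-12,0,None)
        m=(ys>.128)&(ys<.155)
        c=lambda k:round(float((k[m]*ys[m]).sum()/k[m].sum())*1e3,2) if k[m].sum()>20 else None
        print(n,round(x*1e3),"brass",c(wt),round(float(wt.max())),"dark",c(wd),round(float(wd.max())))
E
```

```text
top 24 brass None 0 dark 139.02 46
top 28 brass None 0 dark 139.27 53
top 32 brass None 0 dark 139.56 48
top 36 brass 140.92 7 dark 140.13 32
top 40 brass 140.51 46 dark 139.53 24
top 44 brass 140.4 71 dark 137.37 22
top 48 brass 140.59 75 dark 135.84 22
top 52 brass 140.64 75 dark 136.18 24
top 56 brass 140.53 74 dark 136.89 29
top 60 brass 140.56 57 dark 136.95 22
top 64 brass 140.34 15 dark None 2
top 68 brass None 0 dark None 0
side 24 brass None 0 dark None 0
side 28 brass None 0 dark None 0
side 32 brass None 0 dark None 0
side 36 brass None 0 dark None 0
side 40 brass None 0 dark None 0
side 44 brass None 0 dark None 0
side 48 brass None 0 dark None 0
side 52 brass None 0 dark None 0
side 56 brass None 0 dark None 0
side 60 brass None 0 dark None 21
side 64 brass None 0 dark None 35
side 68 brass None 0 dark None 28
```

```bash
cat >> h.py <<'E'
def plan(bs,rolls):  # bench waypoints, roll units -> rows
    b,M,s=st(); p=b; ang=0; rows=[]
    for n,r in zip(bs,rolls):
        n=np.array(n); Mk=M@R.from_euler("z",np.radians(6*ang)).as_matrix()
        d=Mk.T@(w(n)-w(p)); rows.append(d.round(4).tolist()); p=n; ang+=r
    for i in range(0,len(rows),5): print(rows[i:i+5],list(rolls[i:i+5]))
E
python3 - <<'E'
from h import *
im=cv2.imread("pics/p2full.png"); 
h=cv2.cvtColor(im,cv2.COLOR_BGR2HSV); m=((h[...,0]<12)&(h[...,1]>130)).astype(np.uint8); m[:,:225]=0; m[:,290:]=0; m[:195]=0; m[235:]=0
pts=cv2.findNonZero(m)[:,0,:].astype(float); X=np.array([ray("top",u,v,.024)[:2] for u,v in pts])
(c,sz,an)=cv2.minAreaRect((X*1e3).astype(np.float32)); print("tile",c,sz,an, "bench",wb([c[0]/1e3,c[1]/1e3,0])*1e3, "centroid bench",wb([*X.mean(0),0])*1e3,len(pts), "pca yaw",np.linalg.eigh(np.cov(X.T))[1][:,1])
y1=np.linspace(-.168,.205,9)[1:]; B=[(-.21,y,.235) for y in y1]+[(x,.215,z) for x,z in zip(np.linspace(-.21,.114,8)[1:],np.linspace(.235,.13,8)[1:])]
plan(B,[-1]*14+[-.46])
E
```

```text
tile (595.8239135742188, 25.609149932861328) (50.12556457519531, 139.1422882080078) 9.180249214172363 bench [113.36604609 216.21927831   0.        ] centroid bench [113.65786638 216.84200409   0.        ] 649 pca yaw [-0.1641087   0.98644226]
t 9.85 bench [-212.9 -169.5  238.5] yawerr -0.0056 tilt 0.002 F [-0.7  0.7  0. ] w 0.06 gf 0.0 q [-0.57  0.26 -0.13  0.   -1.18 -0.78]
[[-0.0026, 0.0482, 0.0035], [-0.0046, 0.0464, 0.0], [-0.0094, 0.0457, 0.0], [-0.0142, 0.0444, 0.0], [-0.0187, 0.0427, 0.0]] [-1, -1, -1, -1, -1]
[[-0.0231, 0.0405, 0.0], [-0.0272, 0.0379, 0.0], [-0.031, 0.0348, 0.0], [-0.0386, -0.0275, 0.0149], [-0.0274, -0.0373, 0.0149]] [-1, -1, -1, -1, -1]
[[-0.0234, -0.04, 0.0149], [-0.0191, -0.0422, 0.0149], [-0.0146, -0.044, 0.0149], [-0.0099, -0.0452, 0.0149], [-0.0051, -0.046, 0.0149]] [-1, -1, -1, -1, -0.46]
```

Emit:
jog_arm([
  [-0.0026,0.0482,0.0035],
  [-0.0046,0.0464,0.0],
  [-0.0094,0.0457,0.0],
  [-0.0142,0.0444,0.0],
  [-0.0187,0.0427,0.0],
], roll=[-1,-1,-1,-1,-1])

```text
t: 10.48
eef_pos: [0.316, -0.19, 0.2355]
tool_rot: [-0.0, -0.369, 0.929, 0.0]
wrist_force: [1.1, 0.4, 1.1]
gripper_width: 0.06
gripper_force: 0.0
```

Emit:
jog_arm([
  [-0.0231,0.0405,0.0],
  [-0.0272,0.0379,0.0],
  [-0.031,0.0348,0.0],
  [-0.0386,-0.0275,0.0149],
  [-0.0274,-0.0373,0.0149],
], roll=[-1,-1,-1,-1,-1])

```text
t: 11.1
eef_pos: [0.3727, -0.0221, 0.2068]
tool_rot: [0.002, -0.6, 0.8, -0.001]
wrist_force: [0.2, 0.2, 1.1]
gripper_width: 0.06
gripper_force: 0.0
```

```bash
python3 - <<'E'
from h import *
B=[(x,.2165,z) for x,z in zip(np.linspace(-.118,.114,6)[1:],np.linspace(.205,.13,6)[1:])]
plan(B,[-1]*4+[-.4])
E
```

```text
t 11.1 bench [-114.7  220.4  206.8] yawerr 1.0568 tilt 0.0044 F [0.2 0.2 1.1] w 0.06 gf 0.0 q [ 0.38 -0.05 -0.58  0.   -1.04 -0.67]
[[-0.0177, -0.0394, 0.017], [-0.0184, -0.0425, 0.0152], [-0.0139, -0.0442, 0.0152], [-0.0092, -0.0454, 0.0152], [-0.0044, -0.0461, 0.0152]] [-1, -1, -1, -1, -0.4]
```

Emit:
jog_arm([
  [-0.0177,-0.0394,0.017],
  [-0.0184,-0.0425,0.0152],
  [-0.0139,-0.0442,0.0152],
  [-0.0092,-0.0454,0.0152],
  [-0.0044,-0.0461,0.0152],
], roll=[-1,-1,-1,-1,-0.4], jaw=0.06)

```text
t: 11.72
eef_pos: [0.5966, 0.0226, 0.1271]
tool_rot: [0.001, 0.764, -0.645, -0.0]
wrist_force: [0.3, -0.1, 0.6]
gripper_width: 0.06
gripper_force: 0.0
```

Emit:
jog_arm([
  [0,0,0],
  [0,0,0],
], roll=[0,0])

```text
t: 11.98
eef_pos: [0.5946, 0.0221, 0.1275]
tool_rot: [0.001, 0.764, -0.646, -0.001]
wrist_force: [0.1, -0.3, -0.0]
gripper_width: 0.06
gripper_force: 0.0
```

```bash
python3 - <<'E'
from h import *
to(wb([.5958,.0256,.06]))
E
```

```text
t 11.97 bench [111.4 213.  127.5] yawerr 1.5091 tilt 0.002 F [ 0.1 -0.3 -0. ] w 0.06 gf 0.0 q [ 0.31  0.42 -0.2  -0.   -0.96 -0.14]
shift [-0.0033 -0.0019  0.0675]
```

Emit:
jog_arm([
  [-0.0033,-0.003,0.04],
  [0,0,0.04],
  [0,0,0.03],
  [0,0,0.0095],
  [0,0,0],
], roll=[0,0,0,0,0])

```text
t: 12.6
eef_pos: [0.5978, 0.0258, 0.0095]
tool_rot: [-0.0, 0.764, -0.645, 0.0]
wrist_force: [-0.2, -0.1, 0.3]
gripper_width: 0.0599
gripper_force: 0.0
```

Emit:
jog_arm([
  [0,0,0],
  [0,0,0],
  [0,0,0],
  [0,0,0],
], roll=[0,0,0,0], jaw=0.03, squeeze=25)

```text
t: 13.1
eef_pos: [0.5983, 0.0259, 0.0102]
tool_rot: [-0.001, 0.764, -0.645, 0.0]
wrist_force: [-2.5, 0.9, 6.0]
gripper_width: 0.0495
gripper_force: 25.0
```

```bash
python3 - <<'E'
from h import *
st()
E
```

```text
t 13.1 bench [115.8 215.9  10.2] yawerr 1.5094 tilt 0.0015 F [-2.5  0.9  6. ] w 0.0495 gf 25.0 q [ 0.31  0.57 -0.3   0.   -0.71 -0.15]
```

```bash
python3 - <<'E'
from h import *
plan([(.1158,.2159,.04),(.1158,.2159,.067),(.085,.225,.067),(.05,.232,.067),(.015,.232,.067),(-.015,.232,.067),(-.025,.232,.067),(-.025,.232,.05)],[0,0,-.2,-.2,-.2,0,0,0])
E
```

```text
t 13.1 bench [115.8 215.9  10.2] yawerr 1.5094 tilt 0.0015 F [-2.5  0.9  6. ] w 0.0495 gf 25.0 q [ 0.31  0.57 -0.3   0.   -0.71 -0.15]
[[0.0, -0.0, -0.0298], [0.0, -0.0, -0.027], [-0.0072, 0.0313, -0.0], [-0.0056, 0.0353, -0.0001], [0.0007, 0.035, -0.0001]] [0, 0, -0.2, -0.2, -0.2]
[[-0.0, 0.03, -0.0], [-0.0, 0.01, -0.0], [-0.0, 0.0, 0.017]] [0, 0, 0]
```

Emit:
jog_arm([
  [0,0,-0.03],
  [0,0,-0.027],
  [-0.0072,0.0313,0],
  [-0.0056,0.0353,0],
  [0.0007,0.035,0],
], roll=[0,0,-0.2,-0.2,-0.2])

```text
t: 13.72
eef_pos: [0.4942, 0.0186, 0.0652]
tool_rot: [0.0, 0.784, -0.621, -0.0]
wrist_force: [-0.2, 0.3, -4.9]
gripper_width: 0.05
gripper_force: 25.0
```

Emit:
jog_arm([
  [0,0.03,0],
  [0,0.01,0],
  [0,0,0.017],
  [0,0,0],
], roll=[0,0,0,0])

```text
t: 14.22
eef_pos: [0.4568, 0.0094, 0.0479]
tool_rot: [0.001, 0.784, -0.621, -0.001]
wrist_force: [-0.2, 0.6, -3.1]
gripper_width: 0.0501
gripper_force: 25.0
```

```bash
python3 - <<'E'
from h import *
to([-.025,.232,.0415])
E
```

```text
t 14.22 bench [-25.7 232.   47.9] yawerr 1.5718 tilt 0.0019 F [-0.2  0.6 -3.1] w 0.0501 gf 25.0 q [ 0.38  0.33 -0.62 -0.   -0.63 -0.15]
shift [-0.     -0.0007  0.0064]
```

Emit:
jog_arm([
  [0.005,0,0.003],
  [0.004,0,0.003],
  [0.002,0,0],
  [0.001,0,0],
  [0,0,0],
], roll=[0,0,0,0,0])

```text
t: 14.85
eef_pos: [0.4599, -0.0023, 0.0428]
tool_rot: [-0.0, 0.784, -0.621, 0.0]
wrist_force: [-0.6, -0.1, -3.3]
gripper_width: 0.0497
gripper_force: 25.0
```

```bash
python3 - <<'E'
from h import *
st()
E
```

```text
t 14.85 bench [-25.3 219.9  42.8] yawerr 1.5719 tilt 0.0004 F [-0.6 -0.1 -3.3] w 0.0497 gf 25.0 q [ 0.35  0.34 -0.62  0.   -0.62 -0.12]
```

Emit:
jog_arm([
  [0.001,0,0],
  [0.001,0,0],
  [0.0005,0,0],
], roll=[0,0,0])

```text
t: 15.22
eef_pos: [0.4604, -0.0047, 0.0427]
tool_rot: [-0.0, 0.784, -0.621, 0.0]
wrist_force: [-0.5, -0.2, -4.0]
gripper_width: 0.0496
gripper_force: 25.0
```

```bash
python3 - <<'E'
from h import *
b,M,s=st(); print(R.from_euler("z",-BP[2]).apply(s["wrist_force"]))
E
```

```text
t 15.22 bench [-25.4 217.5  42.7] yawerr 1.572 tilt 0.0 F [-0.5 -0.2 -4. ] w 0.0496 gf 25.0 q [ 0.34  0.34 -0.62  0.   -0.62 -0.11]
[-0.50165114 -0.1255536  -3.96889809]
```

Emit:
jog_arm([
  [0.0008,0,0],
  [0.0007,0,0],
], roll=[0,0])

```text
t: 15.48
eef_pos: [0.4607, -0.0062, 0.0426]
tool_rot: [-0.0, 0.784, -0.621, -0.0]
wrist_force: [0.6, 0.4, -3.5]
gripper_width: 0.0499
gripper_force: 25.0
```

```bash
python3 - <<'E'
from h import *
b,M,s=st(); print(R.from_euler("z",-BP[2]).apply(s["wrist_force"]))
E
```

```text
t 15.47 bench [-25.4 216.   42.6] yawerr 1.572 tilt 0.0 F [ 0.6  0.4 -3.5] w 0.0499 gf 25.0 q [ 0.34  0.34 -0.61 -0.   -0.62 -0.11]
[ 0.64809519  0.24920334 -3.48269105]
```

Emit:
jog_arm([
  [0.0005,0,0],
  [0.0005,0,0],
], roll=[0,0])

```text
t: 15.72
eef_pos: [0.4609, -0.0071, 0.0426]
tool_rot: [0.0, 0.784, -0.621, -0.0]
wrist_force: [-0.3, 0.2, -3.1]
gripper_width: 0.0497
gripper_force: 25.0
```

```bash
python3 - <<'E'
from h import *
b,M,s=st(); print(R.from_euler("z",-BP[2]).apply(s["wrist_force"]))
E
```

```text
t 15.72 bench [-25.4 215.   42.6] yawerr 1.5721 tilt 0.0001 F [-0.3  0.2 -3.1] w 0.0497 gf 25.0 q [ 0.34  0.34 -0.61  0.   -0.62 -0.11]
[-0.28916231  0.24157586 -3.13373017]
```

Emit:
jog_arm([
  [0.0005,0,0],
  [0.0005,0,0],
], roll=[0,0])

```text
t: 15.98
eef_pos: [0.4611, -0.008, 0.0426]
tool_rot: [-0.0, 0.784, -0.621, -0.0]
wrist_force: [-1.6, 2.7, -2.9]
gripper_width: 0.0501
gripper_force: 25.0
```

Emit:
jog_arm([
  [0.0005,0,0],
  [0,0,0],
], roll=[0,0])

```text
t: 16.23
eef_pos: [0.4611, -0.0081, 0.0426]
tool_rot: [-0.0, 0.784, -0.621, -0.0]
wrist_force: [-1.8, 3.5, -3.7]
gripper_width: 0.0495
gripper_force: 25.0
```

```bash
python3 - <<'E'
from h import *
b,M,s=st(); print(R.from_euler("z",-BP[2]).apply(s["wrist_force"]))
E
```

```text
t 16.23 bench [-25.5 214.   42.6] yawerr 1.572 tilt 0.0006 F [-1.8  3.5 -3.7] w 0.0495 gf 25.0 q [ 0.34  0.34 -0.61 -0.   -0.62 -0.1 ]
[-0.99899146  3.82826672 -3.65369232]
```

Emit:
jog_arm([
  [-0.0003,0,0.0008],
  [0,0,0.0008],
  [0,0,0.0003],
], roll=[0,0,0])

```text
t: 16.6
eef_pos: [0.4613, -0.008, 0.0409]
tool_rot: [-0.0, 0.784, -0.621, 0.0]
wrist_force: [-1.9, 3.4, -0.5]
gripper_width: 0.0495
gripper_force: 25.0
```

```bash
python3 - <<'E'
from h import *
b,M,s=st(); print(R.from_euler("z",-BP[2]).apply(s["wrist_force"]))
E
```

```text
t 16.6 bench [-25.3 214.   40.9] yawerr 1.5722 tilt 0.0004 F [-1.9  3.4 -0.5] w 0.0495 gf 25.0 q [ 0.34  0.34 -0.61 -0.   -0.61 -0.11]
[-1.06083148  3.7782556  -0.45992803]
```

Emit:
jog_arm([
  [0,0,0.0004],
  [0,0,0],
], roll=[0,0])

```text
t: 16.85
eef_pos: [0.4614, -0.008, 0.0406]
tool_rot: [-0.0, 0.784, -0.621, 0.0]
wrist_force: [-2.7, 5.1, -0.4]
gripper_width: 0.05
gripper_force: 25.0
```

```bash
python3 - <<'E'
from h import *
b,M,s=st(); print(R.from_euler("z",-BP[2]).apply(s["wrist_force"]))
E
```

```text
t 16.85 bench [-25.2 214.   40.6] yawerr 1.5724 tilt 0.0005 F [-2.7  5.1 -0.4] w 0.05 gf 25.0 q [ 0.34  0.34 -0.62 -0.   -0.61 -0.11]
[-1.487744    5.55526997 -0.3720867 ]
```

Emit:
jog_arm([
  [0,0,0],
  [0,0,0],
  [0,0,0],
], roll=[0,0,0], jaw=0.068)

```text
t: 17.23
eef_pos: [0.4615, -0.0085, 0.0405]
tool_rot: [-0.0, 0.784, -0.621, 0.0]
wrist_force: [-0.1, 0.4, -0.7]
gripper_width: 0.0662
gripper_force: 0.0
```

Emit:
jog_arm([
  [0,0,-0.02],
  [0,0,-0.04],
  [0,0,-0.06],
  [0,0,-0.06],
  [0,0,0],
], roll=[0,0,0,0,0])

```text
t: 17.85
eef_pos: [0.4643, -0.0078, 0.2257]
tool_rot: [-0.005, 0.784, -0.621, 0.004]
wrist_force: [-0.5, -0.1, -0.6]
gripper_width: 0.068
gripper_force: 0.0
```

```bash
python3 - <<'E'
from h import *
b,M,s=st()
for z in (.07,.115): print("switch/roller",wb(ray("top",83/4.4+189.6,375/4.4+169.6,z)))
C=lambda u,v:(u/4.4+189.6,v/4.4+169.6)
X=np.array([ray("top",*C(u,v),.07)[:2] for u,v in[(37,315),(97,298),(112,355),(50,368)]]); print(X,X.mean(0),wb([*X.mean(0),0]))
F=np.array([ray("top",*C(u,v),.012)[:2] for u,v in[(33,312),(122,287),(143,370),(57,400)]]); print(F,F.mean(0),[np.linalg.norm(F[i]-F[i-1]).round(4) for i in range(4)])
im=imaging.grab_frame("side"); cv2.imwrite("pics/sw.png",cv2.resize(im[180:230,205:265],(720,600),interpolation=cv2.INTER_CUBIC))
for c in("top","side"): print(c,[(round(d["p"],2),np.round(d["rect"],1).tolist()) for d in imaging.search_frame(c,"trip_switch")])
E
```

```text
t 17.85 bench [-22.3 213.5 225.7] yawerr 1.5725 tilt 0.0126 F [-0.5 -0.1 -0.6] w 0.068 gf 0.0 q [ 0.34  0.1  -0.37  0.   -1.09 -0.11]
switch/roller [0.01555232 0.40171896 0.07      ]
switch/roller [0.01051291 0.39647832 0.115     ]
[[0.50125561 0.21685501]
 [0.51265288 0.174616  ]
 [0.4721897  0.16378665]
 [0.46372898 0.20728096]] [0.48745679 0.19063466] [0.04528938 0.40153635 0.        ]
[[0.50997424 0.22914738]
 [0.52740054 0.16399248]
 [0.46621113 0.14836429]
 [0.44535508 0.21089334]] [0.48723525 0.18809937] [np.float64(0.0671), np.float64(0.0674), np.float64(0.0632), np.float64(0.0659)]
top [(0.97, [199.8, 208.6, 25.7, 25.5]), (0.94, [167.1, 249.3, 27.9, 27.3]), (0.66, [209.6, 248.9, 24.3, 21.7]), (0.66, [210.2, 171.6, 22.3, 19.9]), (0.63, [174.6, 289.2, 27.5, 27.6]), (0.33, [295.6, 235.4, 139.6, 106.5])]
side [(0.91, [182.7, 193.1, 30.7, 35.3]), (0.64, [301.6, 183.8, 32.6, 31.4]), (0.62, [233.5, 206.1, 21.4, 26.9]), (0.6, [215.6, 175.7, 21.4, 29.5])]
```

View pics/sw.png

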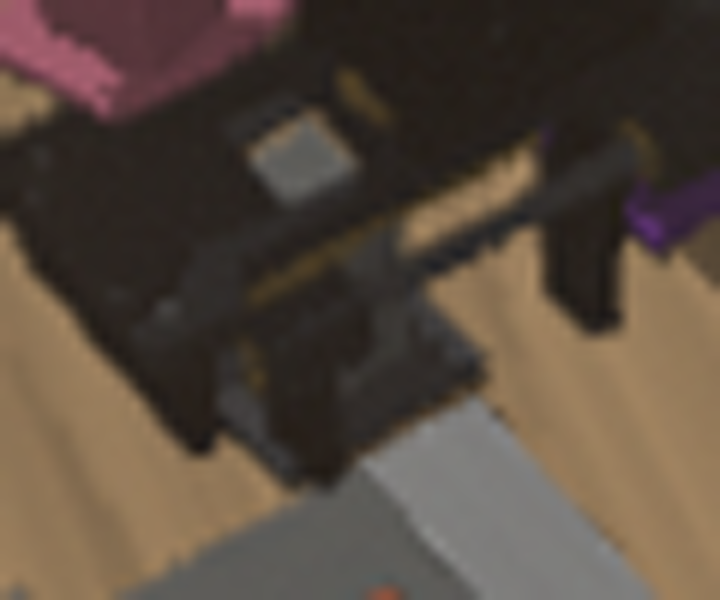

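```bash
python3 - <<'E'
from h import *
S=np.array([.4617,.1304]);E=np.array([.4447,.1942])
s=wb([*S,0]);e=wb([*E,0]);print(s,e)
B=[(*(np.array([-.0223,.2135])+(s[:2]-[-.0223,.2135])*k),.2257-.0757*k) for k in (.33,.67,1)]+[(s[0],s[1],.12),(s[0],s[1],.092)]
B+=[(*(s[:2]+(e[:2]-s[:2])*k),.092) for k in (.25,.5,.75,1)]
plan(B,[0]*9)
E
```

```text
[0.0065315  0.34872108 0.        ] [0.00445814 0.41471457 0.        ]
t 18.0 bench [-26.3 213.8 219.4] yawerr 1.5715 tilt 0.0017 F [-0.2 -0.4 -0.9] w 0.0676 gf 0.0 q [ 0.34  0.1  -0.38 -0.   -1.09 -0.11]
[[-0.0443, -0.0136, 0.0187], [-0.046, -0.0099, 0.0257], [-0.0446, -0.0096, 0.025], [0.0, -0.0001, 0.03], [0.0, -0.0, 0.028]] [0, 0, 0, 0, 0]
[[-0.0165, 0.0005, 0.0], [-0.0165, 0.0005, 0.0], [-0.0165, 0.0005, 0.0], [-0.0165, 0.0005, 0.0]] [0, 0, 0, 0]
```

Emit:
jog_arm([
  [-0.0443,-0.0136,0.0187],
  [-0.046,-0.0099,0.0257],
  [-0.0446,-0.0096,0.025],
  [0,0,0],
  [0,0,0],
], roll=[0,0,0,0,0], jaw=0.0, squeeze=10)

```text
t: 18.62
eef_pos: [0.462, 0.1302, 0.1498]
tool_rot: [0.002, 0.784, -0.621, -0.0]
wrist_force: [-0.5, 0.1, 0.6]
gripper_width: 0.0257
gripper_force: 0.0
```

Emit:
jog_arm([
  [0,0,0],
  [0,0,0],
  [0,0,0.03],
  [0,0,0.028],
  [0,0,0],
], roll=[0,0,0,0,0])

```text
t: 19.25
eef_pos: [0.4615, 0.1293, 0.0917]
tool_rot: [0.002, 0.783, -0.622, -0.001]
wrist_force: [-0.3, 0.4, -0.2]
gripper_width: 0.0006
gripper_force: 0.0
```

```bash
python3 - <<'E'
from h import *
from scipy.spatial.transform import Rotation
b,M,s=st()
im=imaging.grab_frame("top"); h=cv2.cvtColor(im,cv2.COLOR_BGR2HSV); m=((h[...,0]<12)&(h[...,1]>130)).astype(np.uint8); m[:,:225]=0; m[:,310:]=0; m[:225]=0; m[290:]=0
p=cv2.findNonZero(m)
if p is not None:
    X=np.array([wb(ray("top",u,v,.054))[:2] for u,v in p[:,0].astype(float)]); print(len(p),cv2.minAreaRect((X*1e3).astype(np.float32)))
e=[.0045,.4147,.092]
plan([b+(np.array(e)-b)*k for k in (.25,.5,.75,1)],[0]*4)
E
```

```text
t 19.25 bench [  6.1 347.7  91.7] yawerr 1.5708 tilt 0.0042 F [-0.3  0.4 -0.2] w 0.0006 gf 0.0 q [ 0.61  0.29 -0.52 -0.   -0.77 -0.38]
688 ((-26.126689910888672, 215.78695678710938), (136.4511260986328, 50.70549011230469), 89.70152282714844)
t 19.3 bench [  7.4 348.1  93.1] yawerr 1.5715 tilt 0.001 F [0.4 0.5 0.8] w 0.0006 gf 0.0 q [ 0.61  0.29 -0.51  0.   -0.77 -0.38]
[[-0.0163, 0.0017, 0.0013], [-0.0167, 0.0004, -0.0001], [-0.0167, 0.0004, -0.0001], [-0.0167, 0.0004, -0.0001]] [0, 0, 0, 0]
```

Emit:
jog_arm([
  [-0.0163,0.001,0.001],
  [-0.0167,0.0004,0],
  [-0.0167,0.0004,0],
  [-0.0167,0.0004,0],
  [0,0,0],
], roll=[0,0,0,0,0])

```text
t: 19.92
eef_pos: [0.4446, 0.1956, 0.0922]
tool_rot: [0.001, 0.784, -0.62, 0.0]
wrist_force: [-1.8, -2.1, 4.8]
gripper_width: 0.0005
gripper_force: 2.4
```

```bash
python3 - <<'E'
from h import *
b,M,s=st(); print(R.from_euler("z",-BP[2]).apply(s["wrist_force"]))
im=imaging.grab_frame("side"); cv2.imwrite("pics/push.png",cv2.resize(im[160:230,190:280],(774,602)[:2],interpolation=cv2.INTER_CUBIC)[:600])
E
```

```text
t 19.93 bench [  4.7 416.1  92.2] yawerr 1.5743 tilt 0.0013 F [-1.8 -2.1  4.8] w 0.0005 gf 2.4 q [ 0.75  0.3  -0.5   0.   -0.77 -0.52]
[-2.19204276 -1.62952359  4.81649354]
```

View pics/push.png

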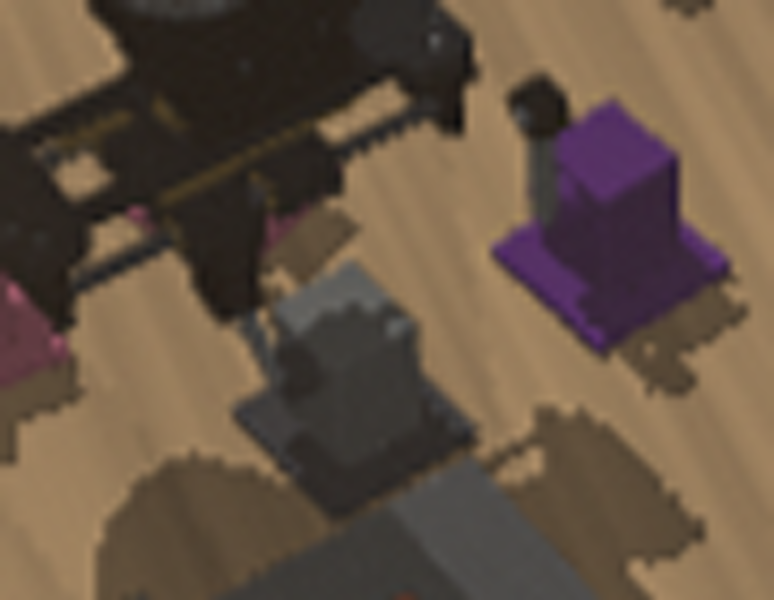

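Emit:
jog_arm([
  [-0.002,0,0],
  [-0.002,0,0],
  [0,0,0],
], roll=[0,0,0])

```text
t: 20.35
eef_pos: [0.444, 0.1977, 0.0915]
tool_rot: [0.001, 0.783, -0.622, -0.0]
wrist_force: [-0.3, -6.0, 2.0]
gripper_width: 0.0003
gripper_force: 2.2
```

```bash
python3 - <<'E'
from h import *
b,M,s=st(); print(R.from_euler("z",-BP[2]).apply(s["wrist_force"]))
E
```

```text
t 20.35 bench [  4.5 418.3  91.5] yawerr 1.5713 tilt 0.0021 F [-0.3 -6.   2. ] w 0.0003 gf 2.2 q [ 0.75  0.3  -0.5   0.   -0.77 -0.52]
[-1.60840766 -5.76751716  1.95667586]
```

Emit:
jog_arm([
  [0.025,0,0],
  [0.03,0,0],
  [0.025,0,0],
  [0,0,-0.05],
  [0,0,-0.05],
], roll=[0,0,0,0,0])

```text
t: 20.98
eef_pos: [0.4636, 0.1212, 0.1929]
tool_rot: [-0.001, 0.783, -0.622, 0.0]
wrist_force: [-0.4, 0.8, 0.1]
gripper_width: 0.0005
gripper_force: 0.0
```

Emit:
jog_arm([
  [0.03,0.05,-0.02],
  [0.03,0.05,0],
  [0.03,0.05,0],
  [0,0,0],
  [0,0,0],
], roll=[0,0,0,0,0])

```text
t: 21.6
eef_pos: [0.3384, -0.0003, 0.2126]
tool_rot: [-0.002, 0.784, -0.621, 0.001]
wrist_force: [0.1, 0.6, 0.9]
gripper_width: 0.0003
gripper_force: 0.0
```

```bash
python3 - <<'E'
from h import *
b,M,s=st()
im=imaging.grab_frame("top").astype(np.float32); side=imaging.grab_frame("side")
cv2.imwrite("pics/end.png",im); a=cv2.imread("pics/top0.png").astype(np.float32)
d=np.abs(im-a)[235:265,195:225].max(2); print("switch area diff max/mean",d.max(),d.mean())
ys=np.arange(.12,.165,.001)
def pr(x,z):
    uv=proj("top",w(np.c_[np.full_like(ys,x),ys,np.full_like(ys,z)])).astype(np.float32); return cv2.remap(im,uv[None,:,0],uv[None,:,1],cv2.INTER_LINEAR)[0]
for x in (.028,.032): k=-pr(x,.046).mean(1); k=np.clip(k-np.median(k)-12,0,None); print("pointer",(k*ys).sum()/k.sum(),k.max())
for x in (.048,.056): q_=pr(x,.046); k=q_[:,2]-q_[:,0]; k=np.clip(k-np.median(k)-15,0,None); print("tab",(k*ys).sum()/k.sum())
h=cv2.cvtColor(im.astype(np.uint8),cv2.COLOR_BGR2HSV); m=((h[...,0]<12)&(h[...,1]>130)).astype(np.uint8); m[:,:225]=0; m[:,310:]=0; m[:225]=0; m[290:]=0
X=np.array([wb(ray("top",u,v,.054))[:2] for u,v in cv2.findNonZero(m)[:,0].astype(float)]); print(cv2.minAreaRect((X*1e3).astype(np.float32)))
E
```

```text
t 21.6 bench [-143.2  249.4  212.6] yawerr 1.5718 tilt 0.0041 F [0.1 0.6 0.9] w 0.0003 gf 0.0 q [ 0.49 -0.13 -0.63 -0.   -1.07 -0.26]
switch area diff max/mean 12.0 2.0644445
pointer 0.13927220117158143 50.299812
pointer 0.1395345550122713 45.53157
tab 0.14055017865164865
tab 0.14062421305387887
((-26.260358810424805, 214.6695098876953), (47.77861785888672, 137.06642150878906), 0.05902504920959473)[ WARN:0@0.665] global loadsave.cpp:1063 imwrite_ Unsupported depth image for selected encoder is fallbacked to CV_8U.
```

```bash
python3 -c "
from plant import env
print(env.hand_in())"
```

```text
the job is handed in; nothing more can be done
None
```

The job is done and handed in at about 22 s of robot time; no verdict came back. In the last picture the pointer was about 1 mm from the tab's centre line, and the tile lay flat on the bed's middle line against the stop, let go. The roller arm was pushed almost to its end stop and looked sprung back.

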